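# Find the unbolted reagent hatch and push it open

### The arm

A 7-joint arm with a two-finger parallel gripper is mounted at the origin on the work surface. World frame = base frame: x ahead of the robot, y to its left, z up, the work surface at z = 0. Lengths are in mm, angles in rad, forces in N, time in s.
With the tool pointing down it reaches from about 400 to 875 mm from the base axis. Payload 4.4 kg.
Tool frame: the origin (TCP) lies at the very end of the fingers, on their centre line; the grasp point (between the pads) lies 19 mm behind it; z points along the fingers, y is the line along which they close (so a half turn about z gives the same grasp; the last joint's range is limited). The gripper opens to 85 mm and grips with 20 to 120 N. Pads are 22 mm wide; open, the fingers measure 114 mm over their backs; the gripper's body (76 mm by 85 mm) begins 54 mm behind the grasp point. The pads swing forward as they close: fully open they stand 13 mm farther back than shut.
Start: joints at [-1.372, 0.628, 0.038, 1.517, -0.027, 0.996, -0.02], TCP at [170.091, 627.365, 231.313] pointing down, gripper open.
Joint ranges: [-3.06, 3.06], [-0.37, 2.12], [-1.25, 1.32], [0.18, 2.47], [-1.1, 4.24], [0.23, 1.98], [-2.94, 2.94]. Speed limits (rad/s): [2.57, 2.57, 3.14, 3.14, 3.14, 3.14, 3.14].

### API

Orientations are given as [roll, pitch, yaw] about the fixed x, y, z axes, in that order (R = Rz(yaw) Ry(pitch) Rx(roll)).
In Python, from cell import monitor, viewer, workorder gives the robot as it stands.
- The arm moves only by the tool arm_command, never from a script. Its argument "series" is one flat list of numbers, 5 for each row, row after row: the opening in per cent of the stroke, from 0 (shut) to 100 (fully open), then the shift along the tool's x, y, z in cm, then the turn about the tool's z in degrees. In form: [claw, x, y, z, roll, claw, x, y, z, roll, ...]. A call has exactly 5 rows; each row is the pose to reach, as a shift and turn from the pose commanded when the call began, along the tool's axes at that moment; what a row does not reach only later rows make up. A row lasts 1/12 s, in which the tool goes at most 41.7 mm and 7.16 degrees, less where a joint would pass 70% of its speed; a pose out of reach is approached as far as the arm can. A call with a gripper value outside its range is refused whole. The fingers move at their own pace and stop on an object; the grip force is fixed at half the most. Time passes only in rows, so rows that repeat a pose let the fingers close, or fill a call up. It gives the time, the measured TCP pose, the force, the opening and the grip force at its end, in the units of the state.
- monitor.read_state(): the state, without advancing time (a new reading comes with each control period).
- viewer.get_image(name): name is "side" or "top"; returns (picture, depth): 480x640x3 uint8, red, green, blue; 480x640 float32, mm along the optical axis (not along the pixel's ray), 0 where there is no reading.
- viewer.camera_model(name): a dict with "mtx" (3x3 intrinsics, pixels), "R" (3x3) and "t" (3): a world point X has camera coordinates R X + t. Camera axes: x right, y down, z forward; pixel columns grow to the right and rows downward; lengths in mm; the calibration is good to about 2 mm. A picture is of the moment at which its call begins. camera_model takes no time and is no camera call.
- workorder.finish_job(): hands the job in; it is judged then, once.
The state is a dict: "clock": time; "qpos": joint angles; "qd": joint speeds; "tau": joint torques, N m; "eef_pos": TCP position; "tool_rot": TCP orientation; "force": force on the tool from outside, world axes, zero at the start; "torque": the same for the moment, N m; "width": finger opening in mm; "gripper_force": force on a finger pad.
Only numpy, scipy, OpenCV 4.12 (cv2) and the standard library are available. Lean on these libraries where they do the work, as an engineer would, in place of code of your own. Each camera call takes 0.05 s, during which the arm holds its last target. There are 200 camera calls.

### The job

One of the five identical white hatches in the analyser deck is unbolted for refilling. With your fingertips, gently press the near half of the hatches one after another until you find the one that rocks, then push that one down until it stands well open, past 45 degrees, and take your hand away. Do not force or pinch the hatches, and leave the dish, vial, slide box and everything else standing where it is.

Things in the scene. Friction and masses are not known exactly. Their poses are not given: they have to be found in the camera images.
- bay: Grey analyser deck, fixed: 200 mm in x, 470 mm in y, flat top 90 mm above the bench. Origin on the bench under the line of the hatch axles; front edge 95 mm to -x (robot side). Five identical white hatches a to e lie flush in its top at y = 185, 107, 29, -107, -185 mm, each over a well 78 mm deep. Hidden bolts hold four shut from below; the fifth is free; nothing shows which.
- hatch_a (a joint): Swing of hatch a, rad: 0 shut and flush; positive = near end down into the well, far end up; stop at 1.2. Plate 92 x 62 x 6 mm (x, y, z) in a 96 x 66 mm opening; axle along the deck's y, 62 mm from its near end. Only the near end goes down. Bolted, it gives at most 1 to 2 mm; the free one yields to 2 to 4 N on its near half and stays where it is left (stiff hinge, no spring).
- pad_a (a point): Where to press hatch a: top face of its near half (three fine ribs), midway across, 38 mm from the axle and 24 mm from the near end. Moves with the hatch; when shut its axes are the deck's (x to the back, y along the row, z up), 90 mm above the bench.
- hatch_b (a joint): Swing of hatch b, rad: 0 shut and flush; positive = near end down into the well, far end up; stop at 1.2. Plate 92 x 62 x 6 mm (x, y, z) in a 96 x 66 mm opening; axle along the deck's y, 62 mm from its near end. Only the near end goes down. Bolted, it gives at most 1 to 2 mm; the free one yields to 2 to 4 N on its near half and stays where it is left (stiff hinge, no spring).
- pad_b (a point): Where to press hatch b: top face of its near half (three fine ribs), midway across, 38 mm from the axle and 24 mm from the near end. Moves with the hatch; when shut its axes are the deck's (x to the back, y along the row, z up), 90 mm above the bench.
- hatch_c (a joint): Swing of hatch c, rad: 0 shut and flush; positive = near end down into the well, far end up; stop at 1.2. Plate 92 x 62 x 6 mm (x, y, z) in a 96 x 66 mm opening; axle along the deck's y, 62 mm from its near end. Only the near end goes down. Bolted, it gives at most 1 to 2 mm; the free one yields to 2 to 4 N on its near half and stays where it is left (stiff hinge, no spring).
- pad_c (a point): Where to press hatch c: top face of its near half (three fine ribs), midway across, 38 mm from the axle and 24 mm from the near end. Moves with the hatch; when shut its axes are the deck's (x to the back, y along the row, z up), 90 mm above the bench.
- hatch_d (a joint): Swing of hatch d, rad: 0 shut and flush; positive = near end down into the well, far end up; stop at 1.2. Plate 92 x 62 x 6 mm (x, y, z) in a 96 x 66 mm opening; axle along the deck's y, 62 mm from its near end. Only the near end goes down. Bolted, it gives at most 1 to 2 mm; the free one yields to 2 to 4 N on its near half and stays where it is left (stiff hinge, no spring).
- pad_d (a point): Where to press hatch d: top face of its near half (three fine ribs), midway across, 38 mm from the axle and 24 mm from the near end. Moves with the hatch; when shut its axes are the deck's (x to the back, y along the row, z up), 90 mm above the bench.
- hatch_e (a joint): Swing of hatch e, rad: 0 shut and flush; positive = near end down into the well, far end up; stop at 1.2. Plate 92 x 62 x 6 mm (x, y, z) in a 96 x 66 mm opening; axle along the deck's y, 62 mm from its near end. Only the near end goes down. Bolted, it gives at most 1 to 2 mm; the free one yields to 2 to 4 N on its near half and stays where it is left (stiff hinge, no spring).
- pad_e (a point): Where to press hatch e: top face of its near half (three fine ribs), midway across, 38 mm from the axle and 24 mm from the near end. Moves with the hatch; when shut its axes are the deck's (x to the back, y along the row, z up), 90 mm above the bench.
- dish: Lidded clear dish, 48 mm across, 24 mm high, standing on the deck between hatches c and d; origin under its centre. Leave alone.
- slidebox: Blue slide box, 36 x 87 x 30 mm high, on the deck's back strip; origin under its centre. Leave alone.
- vial: Small amber capped vial, 28 mm across, 34 mm high, on the deck's back strip; origin under its centre. Leave alone.
- rack: White tube rack with red-capped tubes, 110 x 200 mm, 107 mm high, on the bench to the left (+y) of the deck; origin under its centre. Leave alone.
- tray: Green tray of blue-capped tubes, 130 x 130 mm, 100 mm high, on the bench to the right (-y) of the deck; origin under its centre. Leave alone.
- jar: Clear specimen jar with yellow cap, 56 mm across, 70 mm high, on the bench at the front right; origin under its centre. Leave alone.
- marker: White marker pen with black cap, 130 x 14 x 14 mm, lying on the bench at the front left; origin below the middle of its body. Leave alone.

How it is judged (in metres and radians):
On the way:
1. one hatch has been pressed and rocks (value of joint any of hatch_a, hatch_b, hatch_c, hatch_d, hatch_e above 0.1 rad), for 0.05 s.
At the end, for the whole second after the job is handed in: The unbolted hatch stays open by itself at more than 0.75 rad (43 degrees); every bystander is at rest within 25 mm of where it stood (value of joint any of hatch_a, hatch_b, hatch_c, hatch_d, hatch_e above 0.75 rad and not (distance of dish from where it was at the start of the episode above 0.025 m) and not (distance of slidebox from where it was at the start of the episode above 0.025 m) and not (distance of vial from where it was at the start of the episode above 0.025 m) and not (distance of rack from where it was at the start of the episode above 0.025 m) and not (distance of tray from where it was at the start of the episode above 0.025 m) and not (distance of jar from where it was at the start of the episode above 0.025 m) and not (distance of marker from where it was at the start of the episode above 0.025 m) and linear speed of each of dish, slidebox, vial, rack, tray, jar, marker below 0.02 m/s); the robot touches nothing.
It fails at once if a bystander is moved or lifted by more than 25 mm, or tipped over (distance of any of dish, slidebox, vial, rack, tray, jar, marker from where it was at the start of the episode above 0.025 m or angle between any of dish, slidebox, vial, rack, tray, jar, marker's own z axis and vertical above 0.5 rad).
It fails at once if a hatch is forced or pinched with more than 45 N (contact force between the arm and hatch_a above 45 N or contact force between the arm and hatch_b above 45 N or contact force between the arm and hatch_c above 45 N or contact force between the arm and hatch_d above 45 N or contact force between the arm and hatch_e above 45 N).
It also fails if it takes over 51 s, if anything falls off the work surface, if the arm or the gripper's body presses on something with over 40 N, if the wrist force passes 120 N, or if a joint passes its speed limit or range.

## Working session

There is one attempt and no reset: what is moved stays moved. The work goes in short steps, Python scripts to look and compute and a tool call to move; the robot and the scene stay as the last step left them, time stands still between calls to the robot, and variables do not carry over. Pictures are saved under pics/ and viewed, at most 10 in all, crops included, and the job is handed in when it is done.

Besides the shell and the picture viewer there is one more tool, called after "Emit:" as name(argument=value, ...) on one line, values as JSON. arm_command: Moves the arm, as the interface text tells. Its arguments: {"type":"object","properties":{"series":{"type":"array","items":{"type":"number"}}},"required":["series"]}

```bash
mkdir -p pics
python3 - <<'E'
from cell import monitor, viewer
import cv2,numpy as np
s=monitor.read_state();print({k:np.round(s[k],3).tolist() for k in s})
for n in("top","side"):
    p,d=viewer.get_image(n);cv2.imwrite(f"pics/{n}0.png",p[:,:,::-1]);np.save(f"pics/{n}0.npy",d)
    c=viewer.camera_model(n);print(n,[np.round(c[k],3).tolist() for k in c])
E
```

```text
{'clock': 0.0, 'qpos': [-1.372, 0.629, 0.038, 1.518, -0.027, 0.996, -0.02], 'qd': [0.001, -0.001, 0.0, -0.001, 0.0, 0.0, 0.0], 'tau': [0.001, -56.341, 1.226, -19.344, 0.011, 0.011, -0.0], 'eef_pos': [169.913, 626.754, 230.381], 'tool_rot': [-3.14, -0.0, 2.877], 'force': [0.92, 0.34, -0.425], 'torque': [0.003, -0.029, -0.023], 'gripper_force': 0.0, 'width': 85.442}
top [[[485.935, 0.0, 322.956], [0.0, 485.935, 236.767], [0.0, 0.0, 1.0]], [[0.016, -1.0, 0.012], [-0.981, -0.018, -0.195], [0.196, -0.008, -0.981]], [0.119, 521.353, 1145.722]]
side [[[475.642, 0.0, 315.395], [0.0, 475.642, 239.446], [0.0, 0.0, 1.0]], [[0.765, -0.643, 0.022], [-0.36, -0.456, -0.814], [0.534, 0.615, -0.58]], [-372.563, 258.726, 1186.699]]
```

View pics/top0.png

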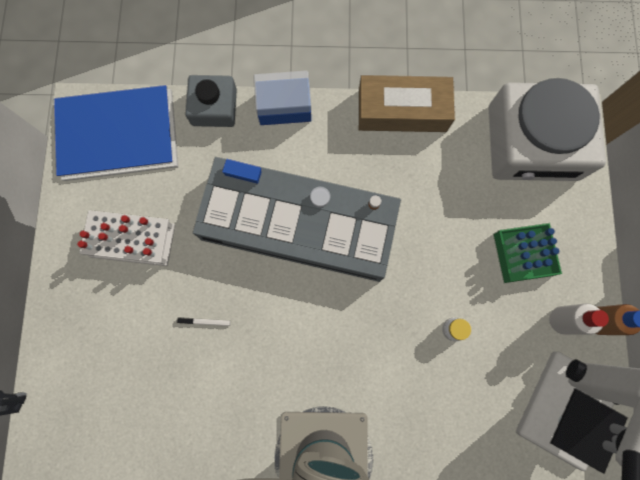

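View pics/side0.png

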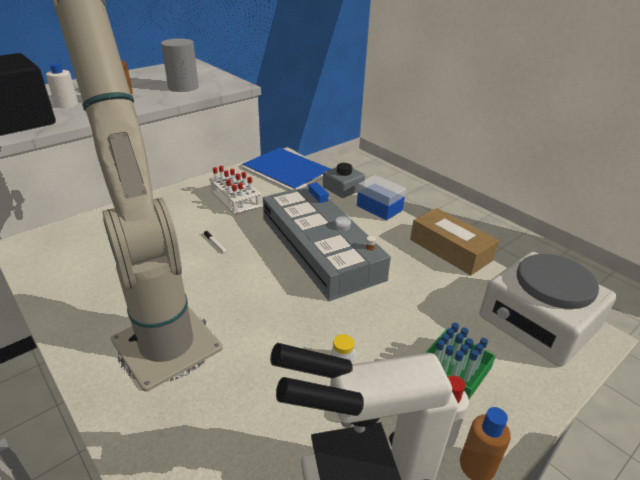

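The deck runs about (195..400, 158..278) in the top view, with hatches a to e left to right. The gripper is off to the left at the image edge. I'll enlarge the deck.

Run:
```python
import cv2
p=cv2.imread("pics/top0.png")[150:285,190:405]
cv2.imwrite("pics/crop0.png",cv2.resize(p,None,fx=3.7,fy=3.7,interpolation=cv2.INTER_CUBIC))
```

```text
(no output)
```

View pics/crop0.png

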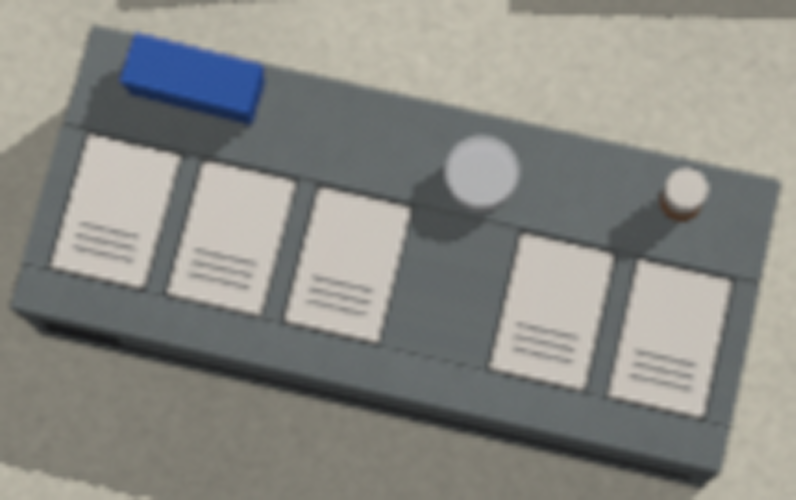

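Hatch corners read off clearly (a: 88,135 / 181,155 / 146,288 / 51,267 … e: 638,260 / 733,280 / 705,415 / 608,397 in the crop). I'll fit the deck pose to them.

```bash
cat > h.py <<'E'
import numpy as np
from cell import monitor, viewer
Y=dict(a=185,b=107,c=29,d=-107,e=-185)
def pix2w(n,uv,z):
    c=viewer.camera_model(n);R=np.array(c["R"]);t=np.array(c["t"])
    r=np.c_[uv,np.ones(len(uv))]@np.linalg.inv(c["mtx"]).T@R; o=-R.T@t
    return o+r*((z-o[2])/r[:,2])[:,None]
def wrap(a): return (a+np.pi/2)%np.pi-np.pi/2
E
python3 - <<'E'
from h import *
from scipy.optimize import least_squares
C=dict(a=[(88,135),(181,155),(146,288),(51,267)],b=[(204,161),(296,182),(264,315),(167,295)],c=[(318,187),(411,207),(381,342),(285,321)],d=[(520,234),(613,254),(586,388),(490,369)],e=[(638,260),(733,280),(705,415),(608,397)])
L=[];U=[]
for k in C:
    for (x,y),uv in zip([(30,31),(30,-31),(-62,-31),(-62,31)],C[k]): L.append((x,Y[k]+y));U.append(uv)
U=np.array(U)/3.7+[190,150]-.35; L=np.array(L)
W=pix2w("top",U,90)[:,:2]
f=lambda p:(L@np.array([[np.cos(p[2]),np.sin(p[2])],[-np.sin(p[2]),np.cos(p[2])]])+p[:2]-W).ravel()
r=least_squares(f,[600,30,0]);print(r.x,np.sqrt(np.mean(r.fun**2)),abs(r.fun).max())
p=r.x;np.save("deck.npy",p);R=np.array([[np.cos(p[2]),-np.sin(p[2])],[np.sin(p[2]),np.cos(p[2])]])
for k in Y: print(k,R@[-38,Y[k]]+p[:2])
print("dish",R@[0,-39]+p[:2])
# rack/caps heights
s=monitor.read_state();yaw=s["tool_rot"][2];print("yaw",yaw)
E
```

```text
[ 5.60015382e+02  7.17697440e+01 -2.09620199e-01] 0.8471759742506869 2.1487398855314837
a [561.34356027 260.62745746]
b [545.11266293 184.33487609]
c [528.88176558 108.04229473]
d [500.58173944 -24.98066765]
e [ 484.35084209 -101.27324902]
dish [551.89993317  33.62345329]
yaw 2.876826254918691
```

```bash
cat >> h.py <<'E'
from scipy.spatial.transform import Rotation as Ro
def go(k,z,lx=-43):
    p=np.load("deck.npy");s=monitor.read_state()
    T=Ro.from_euler("xyz",s["tool_rot"]); D=Ro.from_euler("z",p[2])
    g=D.apply([lx,Y[k],0])+[p[0],p[1],0]; g[2]=z
    d=g-s["eef_pos"]
    print(k,"t",round(s["clock"],2),"shift cm",np.round(T.inv().apply(d)/10,2),"roll deg",round(-np.degrees(np.arctan2(*(np.array([np.sin(np.pi+p[2]-s["tool_rot"][2]),np.cos(np.pi+p[2]-s["tool_rot"][2])])))),2),"pos",np.round(s["eef_pos"],1),"F",np.round(s["force"],1),"w",round(float(s["width"]),1))
E
python3 -c "
from h import *
go('a',130)"
```

```text
a t 0.1 shift cm [-46.86 -25.11  10.09] roll deg -3.16 pos [169.9 626.8 230.5] F [-0.1  0.4  0.3] w 85.4
```

Emit:
arm_command(series=[0, -3.5, -1.9, 0.5, -1, 0, -7, -3.8, 1, -2, 0, -10.6, -5.7, 1.5, -3.2, 0, -14.1, -7.6, 2, -3.2, 0, -17.6, -9.4, 2.5, -3.2])

```text
clock: 0.52
eef_pos: [316.3, 488.7, 205.8]
tool_rot: [-3.141, -0.0, 2.933]
force: [1.2, 0.7, -0.7]
width: 25.6
gripper_force: 0.0
```

```bash
python3 -c "
from h import *
go('a',130)"
```

```text
a t 0.52 shift cm [-28.2  -17.22   7.59] roll deg 0.05 pos [316.3 488.7 205.8] F [ 1.2  0.7 -0.7] w 25.6
```

Emit:
arm_command(series=[0, -3.5, -2.1, 0, 0, 0, -7, -4.3, 0, 0, 0, -10.5, -6.4, 0, 0, 0, -14, -8.6, 0.5, 0, 0, -17.5, -10.7, 1, 0])

```text
clock: 0.93
eef_pos: [465.5, 347.9, 196.2]
tool_rot: [3.142, 0.0, 2.933]
force: [0.2, 0.6, 1.0]
width: 0.1
gripper_force: 0.0
```

```bash
python3 -c "
from h import *
go('a',130)"
```

```text
a t 0.93 shift cm [-10.68  -6.54   6.62] roll deg 0.03 pos [465.5 347.9 196.2] F [0.2 0.6 1. ] w 0.1
```

Emit:
arm_command(series=[0, -3.5, -2.2, 0.5, 0, 0, -7.1, -4.4, 1, 0, 0, -10.7, -6.5, 2.0, 0, 0, -10.7, -6.5, 5.5, 0, 0, -10.7, -6.5, 7.5, 0])

```text
clock: 1.35
eef_pos: [557.7, 259.1, 119.1]
tool_rot: [-3.139, 0.001, 2.926]
force: [-1.6, 1.4, -0.8]
width: -0.3
gripper_force: 0.0
```

Run:
```python
from h import *
import cv2
go('a',90)
p,d=viewer.get_image("side");cv2.imwrite("pics/s1.png",cv2.resize(p[130:330,170:430,::-1],None,fx=3,fy=3))
```

```text
a t 1.35 shift cm [0.18 0.23 2.91] roll deg -0.35 pos [557.7 259.1 119.1] F [-1.6  1.4 -0.8] w -0.3
```

View pics/s1.png

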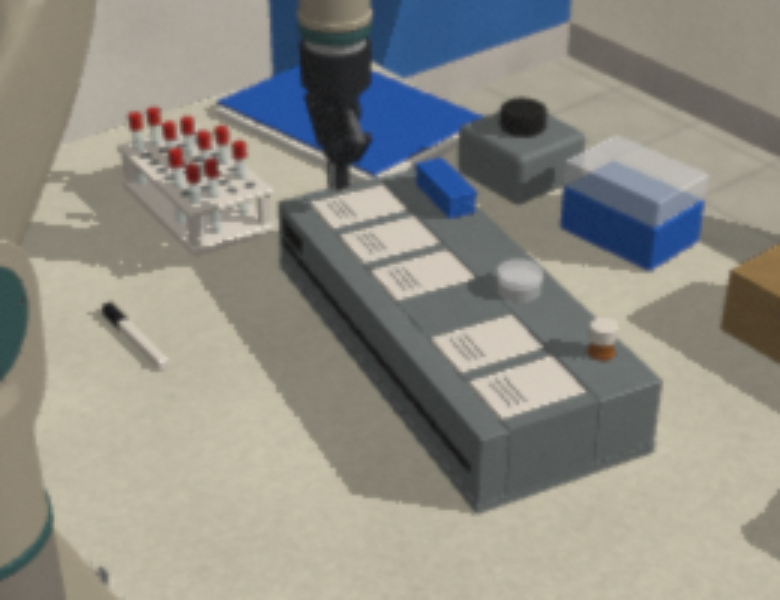

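The shut fingers hover over hatch a at crop (338,185), as intended. Nothing else has moved. I'll press gently.

Emit:
arm_command(series=[0, 0.2, 0.2, 1.5, 0, 0, 0.2, 0.2, 2.4, 0, 0, 0.2, 0.2, 2.7, 0, 0, 0.2, 0.2, 2.9, 0, 0, 0.2, 0.2, 2.9, 0])

```text
clock: 1.82
eef_pos: [554.1, 266.5, 92.7]
tool_rot: [3.141, 0.0, 2.933]
force: [-1.3, -0.5, 0.5]
width: -0.2
gripper_force: 0.0
```

Emit:
arm_command(series=[0, 0, -0.4, 0.1, 0, 0, 0, -0.4, 0.2, 0, 0, 0, -0.4, 0.3, 0, 0, 0, -0.4, 0.4, 0, 0, 0, -0.4, 0.5, 0])

```text
clock: 2.23
eef_pos: [553.5, 261.9, 89.4]
tool_rot: [3.142, 0.001, 2.932]
force: [-4.9, -3.0, 22.6]
width: -0.1
gripper_force: 11.2
```

Hatch a holds 22 N, so it's bolted. On to b.

Emit:
arm_command(series=[0, 0, 0, -1.5, 0, 0, 0, -3.9, -1.5, 0, 0, 0, -7.8, -1.5, 0, 0, 0, -7.8, -0.7, 0, 0, 0, -7.8, -0.6, 0])

```text
clock: 2.65
eef_pos: [536.6, 182.5, 93.0]
tool_rot: [-3.139, -0.001, 2.928]
force: [-0.2, -0.1, -0.6]
width: -0.1
gripper_force: 0.0
```

```bash
python3 -c "
from h import *
go('b',90)"
```

```text
b t 2.65 shift cm [-0.29  0.36  0.3 ] roll deg -0.24 pos [536.6 182.5  93. ] F [-0.2 -0.1 -0.6] w -0.1
```

Emit:
arm_command(series=[0, -0.2, 0.2, 0.1, 0, 0, -0.2, 0.2, 0.2, 0, 0, -0.2, 0.2, 0.3, 0, 0, -0.2, 0.2, 0.4, 0, 0, -0.2, 0.2, 0.5, 0])

```text
clock: 3.07
eef_pos: [539.7, 189.2, 88.5]
tool_rot: [3.14, 0.001, 2.934]
force: [0.9, 1.2, 1.7]
width: 0.1
gripper_force: 1.0
```

Emit:
arm_command(series=[0, 0, -0.4, 0.05, 0, 0, 0, -0.4, 0.1, 0, 0, 0, -0.4, 0.2, 0, 0, 0, -0.4, 0.3, 0, 0, 0, -0.4, 0.3, 0])

```text
clock: 3.48
eef_pos: [538.6, 183.4, 85.1]
tool_rot: [-3.141, 0.0, 2.932]
force: [0.1, 1.4, 2.0]
width: -0.2
gripper_force: 0.7
```

Hatch b yields at 2 N, so it's the free one. I'll push it down.

Emit:
arm_command(series=[0, 0, 0, 0.4, 0, 0, 0, 0, 0.8, 0, 0, 0, 0, 1.2, 0, 0, 0, 0, 1.6, 0, 0, 0, 0, 2.0, 0])

```text
clock: 3.9
eef_pos: [538.3, 183.4, 64.7]
tool_rot: [-3.141, -0.001, 2.932]
force: [0.7, -0.6, 2.6]
width: 0.1
gripper_force: 0.9
```

```bash
python3 -c "
from h import *
go('b',42)"
```

```text
b t 3.9 shift cm [-0.15  0.24  2.27] roll deg 0.03 pos [538.3 183.4  64.7] F [ 0.7 -0.6  2.6] w 0.1
```

Emit:
arm_command(series=[0, 0, 0.2, 0.5, 0, 0, 0, 0.2, 1.0, 0, 0, 0, 0.2, 1.4, 0, 0, 0, 0.2, 1.8, 0, 0, 0, 0.2, 2.2, 0])

```text
clock: 4.32
eef_pos: [538.8, 185.8, 42.8]
tool_rot: [3.141, -0.0, 2.933]
force: [0.5, 2.8, 11.1]
width: 0.3
gripper_force: 0.7
```

Emit:
arm_command(series=[0, 0.1, 0, -1, 0, 0, 0.2, 0, -3, 0, 0, 0.2, 0, -6, 0, 0, 0.2, 0, -10, 0, 0, 0.2, 0, -14, 0])

```text
clock: 4.73
eef_pos: [536.0, 185.5, 184.6]
tool_rot: [-3.14, -0.002, 2.933]
force: [1.0, 0.3, 0.2]
width: 0.0
gripper_force: 0.0
```

Run:
```python
from h import *
import cv2
go('b',90)
p,d=viewer.get_image("side");cv2.imwrite("pics/s2.png",cv2.resize(p[150:300,200:400,::-1],None,fx=4,fy=4))
```

```text
b t 4.73 shift cm [-0.43  0.09  9.46] roll deg 0.03 pos [536.  185.5 184.6] F [1.  0.3 0.2] w 0.0
```

View pics/s2.png

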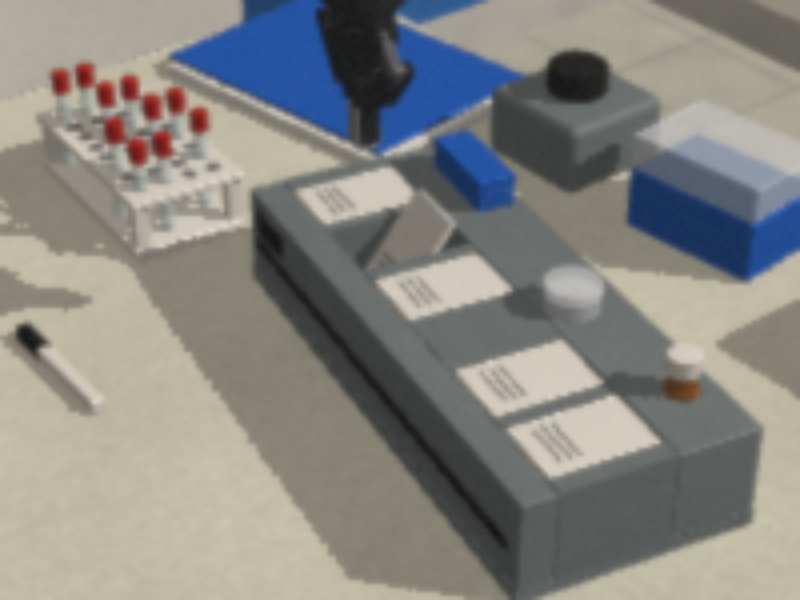

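Hatch b stands open, its raised far edge running from (428,190) to (457,232). The hand is clear and the dish, vial and box are in place. I'll check the angle by projection.

Run:
```python
from h import *
c=viewer.camera_model("side");p=np.load("deck.npy")
for th in (.6,.7,.8,.9,1,1.1):
    o=[]
    for y in(31,-31):
        X=Ro.from_euler("z",p[2]).apply([30*np.cos(th)-3*np.sin(th)*0,Y['b']+y,90+30*np.sin(th)])+[p[0],p[1],0]
        q=np.array(c["mtx"])@(np.array(c["R"])@X+c["t"]);o+=[(q[0]/q[2]-200)*4,(q[1]/q[2]-150)*4]
    print(th,np.round(o))
```

```text
0.6 [424. 188. 460. 223.]
0.7 [422. 186. 458. 221.]
0.8 [420. 184. 455. 219.]
0.9 [418. 183. 453. 218.]
1 [415. 182. 450. 217.]
1.1 [412. 181. 447. 216.]
```

Edge projection isn't sensitive enough. I'll fit a plane to the depth on the hatch face.

Run:
```python
from h import *
import cv2
p=np.load("deck.npy");c=viewer.camera_model("side");_,d=viewer.get_image("side")
def ang(poly):
    m=np.zeros(d.shape,np.uint8);cv2.fillPoly(m,[np.int32(np.array(poly)/4+[200,150])],1)
    v,u=np.nonzero(m&(d>0));Z=d[v,u]
    P=(np.c_[u,v,np.ones(len(u))]@np.linalg.inv(c["mtx"]).T*Z[:,None]-c["t"])@np.array(c["R"])
    L=Ro.from_euler("z",-p[2]).apply(P-[p[0],p[1],0]);q=L-np.median(L,0)
    n=np.linalg.svd(q)[2][2];n*=np.sign(n[2]);print(len(u),np.median(L,0),n,"angle",np.arctan2(-n[0],n[2]))
ang([(390,245),(425,203),(445,230),(410,255)])
ang([(395,290),(470,265),(490,285),(415,308)])
```

```text
100 [  1.90814941 105.81146662  92.15737968] [-0.80208477  0.02719373  0.59659075] angle 0.931274964041146
150 [-18.94665691  25.8777996   88.48851001] [0.00649754 0.00708677 0.99995378] angle -0.006497750874849841
```

Hatch b is open at 0.93 rad, and the hand is clear, so I'm handing in.

```bash
python3 -c "
from cell import workorder
print(workorder.finish_job())"
```

```text
the job is handed in; nothing more can be done
None
```

Hatch b was the unbolted one: I pushed it open to about 0.93 rad (53°), took the hand clear, and handed the job in at about 5 s of the 51 s, with nothing else seen to have moved; no verdict came back.

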